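# Screw the filler plug into the plough's hydraulic tank

### The arm

A 7-joint arm with a two-finger parallel gripper is mounted at the origin on the work surface. World frame = base frame: x ahead of the robot, y to its left, z up, the work surface at z = 0. Lengths are in mm, angles in rad, forces in N, time in s.
With the tool pointing down it reaches from about 400 to 900 mm from the base axis. Payload 5.5 kg.
Tool frame: the origin (TCP) lies at the very end of the fingers, on their centre line; the grasp point (between the pads) lies behind it (env.grip_point_offset is the x of the grasp point in the tool frame, in mm); x points along the fingers, y is the direction in which the jaws open and shut, and the axes are right-handed (so a half turn about x gives the same grasp; the last joint's range is limited). The gripper opens to 85 mm and grips with 20 to 120 N. Pads are 22 mm wide; open, the fingers measure 114 mm over their backs; the gripper's body (76 mm by 85 mm) begins 54 mm behind the grasp point. The pads swing forward as they close: fully open they stand 13 mm farther back than shut.
Start: joints at [-0.947, 0.501, -0.427, 1.55, 0.221, 1.138, -0.21], TCP at [229.428, 608.163, 231.31] pointing down, gripper open.
Joint ranges: [-2.88, 2.88], [-0.31, 2.03], [-1.54, 1.56], [0.2, 2.42], [-1.41, 4.55], [0.19, 2.02], [-2.57, 2.57]. Speed limits (rad/s): [2.57, 2.57, 3.14, 3.14, 3.14, 3.14, 3.14].

### API

Orientations are given as a unit quaternion [w, x, y, z].
In Python, from plant import env gives the robot as it stands.
- The arm moves only by the tool arm_command, never from a script. Its argument "commands" is a list of rows, each an object with "hand": the finger opening in mm, from 0 to 85.4; "linear": the shift along the tool's x, y, z in mm, a list of three; "rotation": the turn, a rotation vector about the tool's x, y, z in degrees, a list of three. In form: [{"hand": hand, "linear": [tx, ty, tz], "rotation": [rx, ry, rz]}, ...]. A call has 1 to 10 rows; each row is the pose to reach, as a shift and turn from the pose measured when the call began, along the tool's axes at that moment; what a row does not reach only later rows make up. A row lasts 1/8 s, in which the tool goes at most 62.5 mm and 10.7 degrees, less where a joint would pass 70% of its speed; a pose out of reach is approached as far as the arm can. A call with a gripper value outside its range is refused whole. The fingers move at their own pace and stop on an object; "grip_force" is the grip in N (left out, the last holds). Time passes only in rows, so rows that repeat a pose let the fingers close. It gives the time, the measured TCP pose, the force and the opening at its end, in the units of the state.
- env.get_state(): the state, without advancing time (a new reading comes with each control period).
- env.capture(name): name is "scene" or "top" or "wrist"; returns a dict with "color" (384x512x3 uint8, red, green, blue), "fx", "fy", "cx", "cy" (pixels), "world_from_camera" (4x4, takes a point from camera to world coordinates); the wrist camera has in their place "tool_from_camera" (4x4, takes a point from camera to tool coordinates, whose origin is the TCP and whose axes are the tool frame's). Camera axes: x right, y down, z forward; pixel columns grow to the right and rows downward; lengths in mm; the calibration is good to about 2 mm. A picture is of the moment at which its call begins: read the wrist's pose just before it. There is no depth.
- env.job_done(): hands the job in, once; it reports no verdict.
The state is a dict: "t": time; "joints": joint angles; "qd": joint speeds; "joint_efforts": joint torques, N m; "position": TCP position; "tool_rot": TCP orientation; "force": force on the tool from outside, world axes, zero at the start; "moment": the same for the moment, N m; "finger_gap": finger opening in mm.
Only numpy, scipy, OpenCV 4.12 (cv2) and the standard library are available. Lean on these libraries where they do the work, as an engineer would, in place of code of your own. Each camera call takes 0.05 s, during which the arm holds its last target. There are 200 camera calls.

### The job

Pick up the filler plug (black, with a red grip bar) and screw it into the filler neck of the orange hydraulic tank: set it in the mouth, back it off anticlockwise under light pressure until you feel it drop into the thread start, then run it in clockwise until it is fully home with its flange flat on the rim, and let go. Never force it - the thread is easily crossed - and leave the candle, the tin and the wrench where they are.

Things in the scene. Friction and masses are not known exactly. Their poses are not given: they have to be found in the camera images.
- plug_center (a point): loose filler plug standing upright on the bench, 64 mm high, 140 g; point on its axis half-way up (32 mm), z up. From the foot up: black stem 34 mm in diameter, 26 mm long, tapered tip; black flange 62 mm in diameter, 6 mm thick, its top level with this point; red grip bar on it, 46 mm long along x, 12 mm thick along y, 32 mm high, to be pinched across the 12 mm
- plug_lugs (a point): point on the plug's axis at the underside of its four lugs, 8 mm above the foot and 24 mm below plug_center. The lugs, 5 mm wide and 4 mm high, stand out from the stem every 90 degrees (+x, +y, -x, -y) to a diameter of 45 mm
- tank: orange hydraulic tank, fixed to the bench; origin at the centre of its underside, z up. Body 240 mm (x) by 170 mm (y), flat top 100 mm up. The filler neck stands on it 50 mm to -x, a round dark pump motor (72 mm in diameter, top 175 mm above the bench) 70 mm to +x of the centre. A force above 90 N between plug and tank counts as forcing it
- mouth (a point): centre of the filler neck's mouth at the level of its flat rim, 140 mm above the bench, on the tank, z up. The neck is an upright metal tube 64 mm in outer diameter and 40 mm high, bore 48 mm, with a 3.5 mm chamfer at the mouth. With the plug fully home its flange lies flat on this rim and plug_center is 6 mm above this point
- ledges (a point): point on the neck's axis 6 mm below the rim, level with the flat tops of four thread ledges inside (inner diameter 37 mm). Four gaps between them every 90 degrees give the lugs 0.28 rad of free angle; their angle differs each time and is not given. The lugs rest on the tops, or on a solid stop 2.5 mm higher at each ledge's clockwise end; turning clockwise from the tops jams on it
- thread_start (a point): point on the neck's axis 14 mm below the rim, about where the lug undersides come to lie in the gaps. Turn anticlockwise (from above) at most 1.35 rad under light pressure: off a stop they first fall 2.5 mm to the ledge tops, then drop 7 to 8 mm to here, and anticlockwise turning is then blocked by the stops. One catching on an edge needs a small wiggle
- thread_end (a point): point on the neck's axis 18 mm below the rim, where the lug undersides lie when home. The thread is right-handed: from the thread start the plug sinks 5.5 mm per radian clockwise, with 1 mm axial play; its flange is on the rim after 0.6 to 0.9 rad; 0.1 to 0.2 rad later it binds and stiffens fast: stop at about 0.3 N m (0.6 N m is forcing it)
- candle_center (a point): bystander: red pillar candle, 58 mm in diameter, 70 mm high, standing on the bench; the point is its centre, 35 mm up
- tin_center (a point): bystander: closed metal tin, 66 mm in diameter, 75 mm high, standing on the bench; the point is its centre, 37.5 mm up
- wrench_grip (a point): bystander: steel wrench lying flat on the bench; the point is in the middle of its handle
Mind the look-alikes: they are no part of the job. Of the things like the part that bears plug_center, leave any that is brown; of the rest the larger one is meant.

How it is judged:
By the outcome, as a careful person would: the job done as asked, in the order asked, and still so for the second after the job is handed in, with the robot touching nothing.
It also fails if it takes over 72 s, if anything falls off the work surface, if the arm or the gripper's body presses on something with over 40 N, if the wrist force passes 120 N, or if a joint passes its speed limit or range.

## Working session

There is one attempt and no reset: what is moved stays moved. The work goes in short steps, Python scripts to look and compute and a tool call to move; the robot and the scene stay as the last step left them, time stands still between calls to the robot, and variables do not carry over. Pictures are saved under pics/ and viewed, about 8 in all and at most 12, crops included, and the job is handed in when it is done.

Besides the shell and the picture viewer there is one more tool, called after "Call:" as a command line: name --argument value ..., lists and objects as JSON in quotes. arm_command: Moves the arm, as the interface text tells. Its arguments: {"type":"object","properties":{"commands":{"type":"array","items":{"type":"object","properties":{"hand":{"type":"number"},"linear":{"type":"array","items":{"type":"number"}},"rotation":{"type":"array","items":{"type":"number"}}}}},"grip_force":{"type":"number"}},"required":["commands"]}

```bash
mkdir -p pics; python3 - <<'E'
from plant import env
import cv2, numpy as np
s=env.get_state(); print({k:np.round(v,3).tolist() for k,v in s.items()}, env.grip_point_offset)
a=[]
for n in("scene","top"):
    c=env.capture(n); cv2.imwrite(f"pics/{n}.png",c["color"][:,:,::-1]); print(n,c["fx"],c["cx"],c["cy"],np.round(c["world_from_camera"],4).tolist())
    np.savez(f"pics/{n}.npz",**c)
E
```

```text
{'t': 0.0, 'joints': [-0.947, 0.502, -0.427, 1.551, 0.221, 1.138, -0.21], 'qd': [-0.001, -0.0, -0.001, -0.001, 0.001, 0.001, 0.001], 'joint_efforts': [0.001, -56.954, -5.816, -28.093, 0.011, 0.012, 0.0], 'position': [229.267, 607.491, 230.262], 'tool_rot': [0.695, 0.126, 0.696, -0.128], 'force': [0.641, -0.497, -0.164], 'moment': [-0.023, -0.008, -0.014], 'finger_gap': 85.372} -18.700000000000003
scene 397.92366636848476 263.4738277685288 202.03705232180909 [[-0.6964, 0.506, -0.5088, 1005.2418], [0.7174, 0.4757, -0.5089, 530.6352], [-0.0154, -0.7195, -0.6943, 679.4944], [0.0, 0.0, 0.0, 1.0]]
top 382.7822320694418 258.35443275294847 193.12136204350836 [[0.0058, -0.9852, 0.1715, 433.2537], [-0.9996, -0.0013, 0.0267, 87.8923], [-0.0261, -0.1716, -0.9848, 860.3752], [0.0, 0.0, 0.0, 1.0]]
```

View pics/top.png

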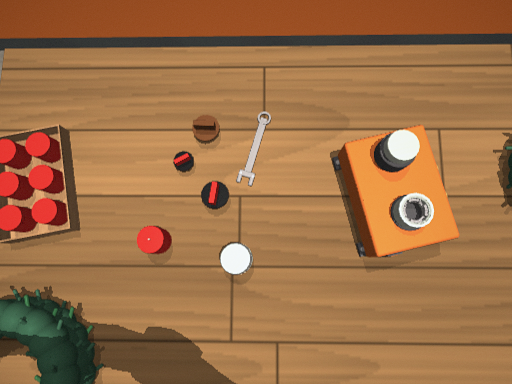

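View pics/scene.png

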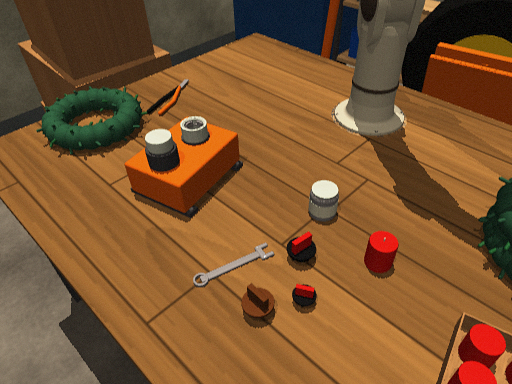

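Top view: the plug is at about (214,195), its small look-alike at (183,161), the brown one at (206,128), the neck at (414,211) and the motor at (400,150). The scene view agrees: plug at (301,248), neck at (194,128). The candle at (153,240), the tin at (235,258) and the wrench at (254,150) surround the plug.

```bash
cat > h.py <<'E'
import numpy as np, cv2
from scipy.spatial.transform import Rotation as R
def ray(c,uv,T=None):
    T=c["world_from_camera"] if T is None else T
    uv=np.atleast_2d(uv).astype(float)
    d=np.c_[(uv[:,0]-c["cx"])/c["fx"],(uv[:,1]-c["cy"])/c["fy"],np.ones(len(uv))]@T[:3,:3].T
    return T[:3,3],d
def onz(c,uv,z,T=None):
    o,d=ray(c,uv,T); return o+d*((z-o[2])/d[:,2])[:,None]
def rot(s): return R.from_quat(np.roll(s["tool_rot"],-1))
def toolT(s):
    T=np.eye(4); T[:3,:3]=rot(s).as_matrix(); T[:3,3]=s["position"]; return T
def red(im):
    im=im.astype(int); return ((im[:,:,0]>90)&(im[:,:,1]<60)&(im[:,:,2]<60)).astype(np.uint8)
def blobs(m,amin=20):
    cs,_=cv2.findContours(m,cv2.RETR_EXTERNAL,cv2.CHAIN_APPROX_NONE)
    return [c for c in cs if cv2.contourArea(c)>amin]
E
python3 - <<'E'
from h import *
t=dict(np.load("pics/top.npz")); s=dict(np.load("pics/scene.npz"))
for n,c in(("top",t),("scene",s)):
    for b in blobs(red(c["color"])):
        r=cv2.minAreaRect(b); print(n,np.round(r[0],1),np.round(r[1],1),round(r[2]),cv2.contourArea(b),onz(c,[r[0]],60).round()[0])
# top-bar region: brightest red of plug bar at z=64
im=t["color"].astype(int)
m=np.zeros(im.shape[:2],np.uint8); m[178:214,198:232]=1
bar=red(t["color"])*m; p=np.argwhere(bar)[:,::-1]
w=onz(t,p,64)[:,:2]; r=cv2.minAreaRect(w.astype(np.float32)); print("bar z64",r, cv2.boxPoints(r).round().tolist())
print("vals",[im[y,213].tolist() for y in range(178,214,3)])
blk=((im.max(2)<60)|(bar>0)).astype(np.uint8)*m
b=max(blobs(blk),key=cv2.contourArea);e=cv2.fitEllipse(b);print("flange",e,onz(t,[e[0]],32))
# rim: bright near (414,211) / (194,128)
for n,c,(x,y),h in(("top",t,(414,211),26),("scene",s,(194,128),18)):
    g=c["color"].astype(int); sat=g.max(2)-g.min(2)
    m=((sat<40)&(g.max(2)>150)).astype(np.uint8); k=np.zeros_like(m); k[y-h:y+h,x-h:x+h]=1
    b=max(blobs(m*k),key=cv2.contourArea);e=cv2.fitEllipse(cv2.convexHull(b));print("rim",n,e,onz(c,[e[0]],140))
    cr=c["color"][y-30:y+30,x-40:x+40,::-1]; cv2.imwrite(f"pics/c_{n}.png",cv2.resize(cr,None,fx=8,fy=8,interpolation=cv2.INTER_CUBIC))
a=cv2.resize(t["color"][165:225,175:255,::-1],None,fx=8,fy=8,interpolation=cv2.INTER_CUBIC)
b=cv2.imread("pics/c_top.png"); cv2.imwrite("pics/crops.png",cv2.resize(np.vstack([a,b]),(400,600)))
E
```

```text
top [154.  239.5] [27. 34.] 90 711.0 [474. 328.  60.]
top [ 32.4 215.3] [29.2 68. ] 81 1445.0 [524. 592.  60.]
top [213. 193.] [ 8.  20.9] 10 24.5 [573. 206.  60.]
top [ 30.5 182.5] [31.  64.2] 81 1361.5 [596. 604.  60.]
top [181.4 158.8] [ 7.2 16.1] 63 97.0 [648. 277.  60.]
top [355.5 201.7] [115.2   9.6] 74 840.0 [555. -95.  60.]
top [ 28.6 149.8] [33.  60.7] 79 1359.5 [669. 616.  60.]
scene [481.8 355.4] [41.3 63.8] 14 1791.0 [565. 574.  60.]
scene [266.  295.5] [20.3  8.2] 48 27.0 [722. 249.  60.]
scene [304.2 290.4] [17.6 11.2] 6 154.5 [667. 292.  60.]
scene [299.3 240.5] [10.2 25.5] 42 114.5 [582. 208.  60.]
scene [382.7 251.6] [30.2 41.2] 2 868.5 [491. 346.  60.]
scene [165.2 169.4] [ 7.8 29.4] 80 30.0 [ 634. -181.   60.]
scene [182.4 182.1] [ 57.5 105.5] 78 1215.5 [ 634. -111.   60.]
scene [470.3  90.6] [94.7 46.5] 13 3562.0 [-247.  198.   60.]
scene [473.7  58.7] [78.3  9.8] 13 619.0 [-475.  110.   60.]
scene [329.5  28.3] [ 8.9 59. ] 10 442.5 [-363. -436.   60.]
bar z64 ((573.01953125, 205.53163146972656), (17.154987335205078, 46.930030822753906), 81.37515258789062) [[549.0, 201.0], [595.0, 194.0], [598.0, 210.0], [551.0, 218.0]]
vals [[193, 140, 90], [184, 79, 61], [242, 64, 57], [241, 66, 58], [240, 68, 61], [241, 66, 60], [242, 67, 59], [241, 68, 60], [217, 55, 50], [40, 33, 33], [47, 38, 28], [151, 111, 69]]
flange ((214.9593963623047, 194.93348693847656), (24.399490356445312, 25.68670654296875), 92.22881317138672) [[573.36778748 205.93265615  32.        ]]
rim top ((415.9019470214844, 209.87979125976562), (33.21247863769531, 35.60923385620117), 124.5577392578125) [[ 527.18910856 -188.45035733  140.        ]]
rim scene ((193.00592041015625, 123.5291976928711), (13.664665222167969, 26.032224655151367), 81.87053680419922) [[ 528.87846674 -185.66671568  140.        ]]
```

View pics/crops.png

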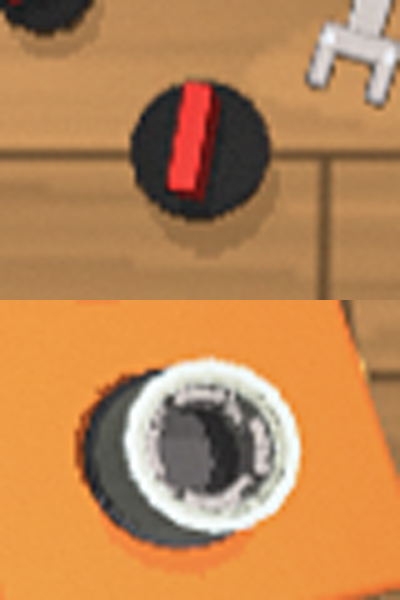

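Crops: the red bar runs nearly along x, with its upper end leaning towards -y. The neck shows four ledge segments with gaps between them. I'll go above the plug and refine with the wrist camera.

```bash
cat >> h.py <<'E'
def go(s,p,jaw):
    "linear mm and rotvec deg to TCP p, tool x down, tool y at world angle jaw (deg), nearest of the two"
    best=None
    for j in (jaw,jaw+180):
        a=np.radians(j); y=np.array([np.cos(a),np.sin(a),0]); x=np.array([0,0,-1.]); M=np.c_[x,y,np.cross(x,y)]
        rv=np.degrees((rot(s).inv()*R.from_matrix(M)).as_rotvec())
        if best is None or np.linalg.norm(rv)<np.linalg.norm(best): best=rv
    y=rot(s).as_matrix()[:,1]
    print("lin",(rot(s).inv().apply(np.array(p)-s["position"])).round(1),"rot",best.round(1),"jaw now",np.degrees(np.arctan2(y[1],y[0])).round(1),"axis x",rot(s).as_matrix()[:,0].round(3))
E
python3 - <<'E'
from plant import env
from h import *
t=dict(np.load("pics/top.npz")); im=t["color"].astype(int)
m=np.zeros(im.shape[:2],np.uint8); m[178:214,198:232]=1
bar=((im[:,:,0]>200)&(im[:,:,1]<100)).astype(np.uint8)*m
w=onz(t,np.argwhere(bar)[:,::-1],64)[:,:2]; mu=w.mean(0); u,sv,v=np.linalg.svd(w-mu,full_matrices=False)
ya=np.degrees(np.arctan2(v[0,1],v[0,0])); print("bar",mu,"yaw",ya,sv/np.sqrt(len(w))*np.sqrt(12))
s=env.get_state(); go(s,[573,206,190],ya+90)
c=env.capture("wrist"); print(np.round(c["tool_from_camera"],3).tolist())
E
```

```text
bar [574.29110072 206.76055439] yaw 171.60111359946706 [45.42083252 10.80599182]
lin [  40.8 -254.3  463.3] rot [-12.3  -0.    0.1] jaw now 69.3 axis x [-0.001 -0.002 -1.   ]
[[0.0, -0.3, 0.954, -143.682], [1.0, 0.001, -0.0, -1.378], [-0.001, 0.954, 0.3, -76.304], [0.0, 0.0, 0.0, 1.0]]
```

Call:
arm_command --commands '[{"hand":85,"linear":[5,-32,58],"rotation":[-12.3,0,0]},{"hand":85,"linear":[10,-64,116],"rotation":[-12.3,0,0]},{"hand":85,"linear":[15,-96,174],"rotation":[-12.3,0,0]},{"hand":85,"linear":[20,-128,232],"rotation":[-12.3,0,0]},{"hand":85,"linear":[25,-160,290],"rotation":[-12.3,0,0]},{"hand":85,"linear":[30,-192,348],"rotation":[-12.3,0,0]},{"hand":85,"linear":[35,-224,406],"rotation":[-12.3,0,0]},{"hand":85,"linear":[41,-254,463],"rotation":[-12.3,0,0]},{"hand":85,"linear":[41,-254,463],"rotation":[-12.3,0,0]},{"hand":85,"linear":[41,-254,463],"rotation":[-12.3,0,0]}]' --grip_force 60

```text
t: 1.4
position: [574.5, 202.5, 188.9]
tool_rot: [0.705, 0.053, 0.705, -0.055]
force: [0.0, -0.6, -0.5]
finger_gap: 84.8
```

```bash
python3 - <<'E'
from plant import env
from h import *
s=env.get_state(); c=env.capture("wrist"); cv2.imwrite("pics/w1.png",c["color"][:,:,::-1])
T=toolT(s)@c["tool_from_camera"]; np.savez("pics/w1.npz",T=T,**c)
print(np.round(s["position"],1),np.round(s["joints"],3),np.round(s["qd"],3),s["t"],c["fx"])
im=c["color"].astype(int); bar=((im[:,:,0]>200)&(im[:,:,1]<100)&(im[:,:,2]<100)).astype(np.uint8)
for b in blobs(bar,60):
    r=cv2.minAreaRect(b); w=onz(c,b[:,0],64,T)[:,:2].astype(np.float32); r2=cv2.minAreaRect(w); print(np.round(r[0]),np.round(r2[0],1),np.round(r2[1],1),r2[2])
go(s,[573.5,206,110],81.6)
E
```

```text
[574.5 202.5 188.9] [-0.143  0.458 -0.318  1.7    0.166  1.013  0.9  ] [-0.046 -0.017 -0.061  0.02  -0.024  0.002 -0.021] 1.4 308.29236915408524
[260. 172.] [563.6 203.8] [15.5  7.2] 20.668424606323242
[410.  38.] [474.7 336.3] [57.3 54.3] 81.24447631835938
lin [78.9  3.6 -1.4] rot [-0.3 -0.   0.2] jaw now 81.3 axis x [-0.001 -0.003 -1.   ]
```

View pics/w1.png

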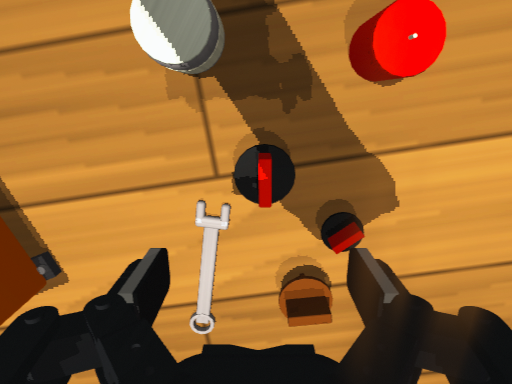

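Wrist view: the plug is at (264,174) with the bar upright in the image along the tool's z, so the jaw direction is right. The small plug is at (343,233) and the brown one at (306,300). I'll refine from the flange and the bar edges.

```bash
python3 - <<'E'
from plant import env
from h import *
c=dict(np.load("pics/w1.npz")); T=c["T"]; im=c["color"].astype(int)
m=np.zeros(im.shape[:2],np.uint8); m[138:214,226:302]=1
r=((im[:,:,0]>70)&(im[:,:,1]<0.4*im[:,:,0])&(im[:,:,2]<0.4*im[:,:,0])).astype(np.uint8)*m
b=max(blobs(r),key=cv2.contourArea)
for z in(64,): q=cv2.minAreaRect(onz(c,b[:,0],z,T)[:,:2].astype(np.float32)); print("red",q)
for y in range(146,212,6):
    x=np.where(r[y])[0]
    if len(x): print(y,x.min(),x.max(),im[y,x].mean(0).round(), onz(c,[[x.mean(),y]],64,T)[0].round(1))
k=((im.max(2)<50).astype(np.uint8)|r)*m
b=max(blobs(k),key=cv2.contourArea); w=onz(c,cv2.convexHull(b)[:,0],32,T)[:,:2].astype(np.float32); print("flange",cv2.fitEllipse(w))
E
```

```text
red ((571.4209594726562, 207.049072265625), (11.999754905700684, 49.462425231933594), 81.37661743164062)
158 258 271 [98.  7.  4.] [551.3 209.9  64. ]
164 258 271 [182.   8.   1.] [556.7 209.1  64. ]
170 258 271 [198.  11.   1.] [562.1 208.3  64. ]
176 258 271 [213.  12.   1.] [567.5 207.5  64. ]
182 258 271 [170.   8.   1.] [573.1 206.7  64. ]
188 258 271 [170.   8.   1.] [578.7 205.9  64. ]
194 258 271 [167.   9.   2.] [584.3 205.   64. ]
200 258 271 [167.   9.   2.] [590.1 204.2  64. ]
206 259 270 [183.  21.   3.] [595.9 203.4  64. ]
flange ((574.96484375, 206.7100372314453), (60.2818717956543, 63.994140625), 78.7659683227539)
```

Call:
arm_command --commands '[{"hand":40,"linear":[40,4.1,-0.7],"rotation":[-0.3,0,0.2]},{"hand":40,"linear":[80,4.1,-0.7],"rotation":[-0.3,0,0.2]},{"hand":40,"linear":[115,4.1,-0.7],"rotation":[-0.3,0,0.2]},{"hand":40,"linear":[135,4.1,-0.7],"rotation":[-0.3,0,0.2]},{"hand":40,"linear":[145,4.1,-0.7],"rotation":[-0.3,0,0.2]},{"hand":40,"linear":[145,4.1,-0.7],"rotation":[-0.3,0,0.2]},{"hand":40,"linear":[145,4.1,-0.7],"rotation":[-0.3,0,0.2]}]'

```text
t: 2.33
position: [573.7, 209.7, 45.5]
tool_rot: [0.706, 0.052, 0.705, -0.05]
force: [0.3, -0.6, 0.0]
finger_gap: 40.0
```

```bash
python3 - <<'E'
from plant import env
from h import *
s=env.get_state(); print(np.round(s["position"],1),np.round(s["force"],1)); go(s,[574.5,206.7,37],81.7)
E
```

```text
[573.7 209.7  45.5] [ 0.3 -0.6  0. ]
lin [ 8.5 -2.9  1.3] rot [ 0.1  0.  -0.2] jaw now 81.8 axis x [ 0.001  0.003 -1.   ]
```

Call:
arm_command --commands '[{"hand":40,"linear":[4,-2.9,1],"rotation":[0,0,-0.2]},{"hand":40,"linear":[8,-2.9,1],"rotation":[0,0,-0.2]},{"hand":40,"linear":[8,-2.9,1],"rotation":[0,0,-0.2]}]'

```text
t: 2.7
position: [574.0, 206.5, 37.2]
tool_rot: [0.705, 0.05, 0.705, -0.051]
force: [-0.1, 0.2, -0.8]
finger_gap: 40.0
```

```bash
python3 - <<'E'
from plant import env
from h import *
s=env.get_state(); print(np.round(s["position"],1),np.round(s["force"],1)); go(s,[574.5,206.7,37],81.7)
E
```

```text
[574.  206.5  37.2] [-0.1  0.2 -0.8]
lin [0.2 0.3 0.5] rot [0.1 0.  0.1] jaw now 81.8 axis x [-0.    -0.001 -1.   ]
```

Call:
arm_command --commands '[{"hand":20,"linear":[0,0.3,0],"rotation":[0,0,0]},{"hand":8,"linear":[0,0.3,0],"rotation":[0,0,0]},{"hand":6,"linear":[0,0.3,0],"rotation":[0,0,0]},{"hand":6,"linear":[0,0.3,0],"rotation":[0,0,0]},{"hand":6,"linear":[0,0.3,0],"rotation":[0,0,0]}]' --grip_force 80

```text
t: 3.32
position: [574.0, 206.8, 37.2]
tool_rot: [0.705, 0.05, 0.705, -0.051]
force: [0.1, -0.5, -1.7]
finger_gap: 10.3
```

```bash
python3 - <<'E'
from plant import env
from h import *
s=env.get_state(); print(np.round(s["position"],1),np.round(s["force"],1),np.round(s["moment"],2),s["finger_gap"],np.round(s["joints"],2)); go(s,[574.5,206.7,240],81.7)
E
```

```text
[574.  206.8  37.2] [ 0.1 -0.5 -1.7] [ 0.09  0.01 -0.03] 10.28879292590085 [-0.19  0.66 -0.27  1.78  0.25  0.74  0.84]
lin [-2.028e+02 -2.000e-01  5.000e-01] rot [ 0.1 -0.   0.1] jaw now 81.8 axis x [-0.    -0.001 -1.   ]
```

Call:
arm_command --commands '[{"hand":6,"linear":[-30,0,0],"rotation":[0,0,0]},{"hand":6,"linear":[-80,0,0],"rotation":[0,0,0]},{"hand":6,"linear":[-130,0,0],"rotation":[0,0,0]},{"hand":6,"linear":[-180,0,0],"rotation":[0,0,0]},{"hand":6,"linear":[-223,0,0],"rotation":[0,0,0]},{"hand":6,"linear":[-223,0,0],"rotation":[0,0,0]}]'

```text
t: 4.08
position: [576.3, 208.1, 264.8]
tool_rot: [0.708, 0.052, 0.703, -0.05]
force: [0.7, 0.4, -0.9]
finger_gap: 10.5
```

```bash
python3 - <<'E'
from plant import env
from h import *
s=env.get_state(); print(np.round(s["position"],1),np.round(s["force"],1),np.round(s["moment"],2),s["finger_gap"],np.round(s["joints"],2)); go(s,[587,-196,260],81.7)
E
```

```text
[576.3 208.1 264.8] [ 0.7  0.4 -0.9] [-0.   -0.01 -0.06] 10.471299870233214 [-0.13  0.39 -0.34  1.62  0.14  1.15  0.92]
lin [   4.2 -398.4   68.4] rot [ 0.1  0.4 -0.1] jaw now 81.8 axis x [ 0.008  0.001 -1.   ]
```

Call:
arm_command --commands '[{"hand":6,"linear":[0,-50,8],"rotation":[0,0,0]},{"hand":6,"linear":[0,-100,17],"rotation":[0,0,0]},{"hand":6,"linear":[0,-150,26],"rotation":[0,0,0]},{"hand":6,"linear":[0,-200,34],"rotation":[0,0,0]},{"hand":6,"linear":[0,-250,43],"rotation":[0,0,0]},{"hand":6,"linear":[0,-300,51],"rotation":[0,0,0]},{"hand":6,"linear":[0,-350,60],"rotation":[0,0.4,0]},{"hand":6,"linear":[4,-398,68],"rotation":[0,0.4,0]},{"hand":6,"linear":[4,-398,68],"rotation":[0,0.4,0]},{"hand":6,"linear":[4,-398,68],"rotation":[0,0.4,0]}]'

```text
t: 5.32
position: [585.9, -194.8, 258.8]
tool_rot: [0.705, 0.052, 0.706, -0.05]
force: [0.7, 0.0, -0.7]
finger_gap: 10.5
```

```bash
python3 - <<'E'
from plant import env
from h import *
s=env.get_state(); c=env.capture("wrist"); T=toolT(s)@c["tool_from_camera"]; np.savez("pics/w2.npz",T=T,**c)
print(np.round(s["position"],1),np.round(s["force"],1),s["finger_gap"],np.round(s["joints"],2),np.round(s["qd"],2)); go(s,[528,-187,230],81.7)
o=(np.linalg.inv(T)@[528,-187,140,1]); u=o[0]/o[2]*c["fx"]+c["cx"]; v=o[1]/o[2]*c["fy"]+c["cy"]; print(u,v)
im=c["color"][:,:,::-1]; u,v=int(u),int(v); a=im[max(0,v-60):v+60,u-80:u+80]
cv2.imwrite("pics/w2.png",np.hstack([cv2.resize(im,(400,300)),cv2.resize(a,(400,300),interpolation=cv2.INTER_CUBIC)]))
E
```

```text
[ 585.9 -194.8  258.8] [ 0.7  0.  -0.7] 10.493939345599133 [ 0.41  0.39 -0.17  1.61  0.07  1.15  1.65] [-0.02 -0.01 -0.03 -0.   -0.    0.    0.  ]
lin [ 28.9  -0.7 -58.4] rot [ 0.  -0.1 -0.2] jaw now 81.7 axis x [-0.002  0.004 -1.   ]
258.59595035689375 118.65816875085987
```

View pics/w2.png

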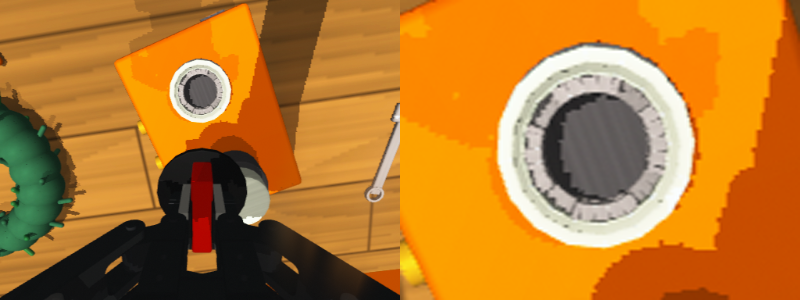

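Wrist view: the neck is sharp at about (256,119) in the full image, and its ledge ring has several dark radial marks. The plug sits square in the fingers. I'll unwrap the ring to find the gaps.

```bash
python3 - <<'E'
from h import *
c=dict(np.load("pics/w2.npz")); T=c["T"]; im=c["color"].astype(int)
m=((im.max(2)-im.min(2)<45)&(im.max(2)>170)).astype(np.uint8); k=np.zeros_like(m); k[70:165,205:310]=1
b=max(blobs(m*k),key=cv2.contourArea); w=onz(c,cv2.convexHull(b)[:,0],140,T)[:,:2].astype(np.float32); e=cv2.fitEllipse(w); print("rim",e)
def pix(P):
    q=(np.linalg.inv(T)@np.c_[P,np.ones(len(P))].T); return np.float32([q[0]/q[2]*c["fx"]+c["cx"],q[1]/q[2]*c["fy"]+c["cy"]])
C=np.array(e[0]); A=np.radians(np.arange(0,360,0.5)); rows=[]
rs=np.arange(32,12,-0.25)
G=np.array([[[*(C+r*np.array([np.cos(a),np.sin(a)])),140 if r>=24 else 134] for a in A] for r in rs])
uv=pix(G.reshape(-1,3)); mx=uv[0].reshape(len(rs),-1); my=uv[1].reshape(len(rs),-1)
U=cv2.remap(c["color"],mx,my,cv2.INTER_CUBIC)[:,:,::-1]
big=cv2.resize(U,(720,320),interpolation=cv2.INTER_CUBIC)
for d in range(0,360,30): cv2.putText(big,str(d),(d*2,12),0,0.4,(0,0,255)); cv2.line(big,(d*2,0),(d*2,20),(0,0,255))
# fourfold folded mid-ring brightness
g=U.mean(2)[(rs<22.5)&(rs>19.5)].mean(0); f=g.reshape(4,180); prof=f.mean(0).reshape(-1,4).mean(1)
bp=np.zeros((150,720,3),np.uint8)
for i in range(719): cv2.line(bp,(i,150-int(g[i]*.6)),(i+1,150-int(g[i+1]*.6)),(255,255,255))
cv2.imwrite("pics/unw.png",np.vstack([big,bp])); print(prof.round().tolist())
t=dict(np.load("pics/top.npz")); 
E
```

```text
rim ((526.8753051757812, -189.1766357421875), (64.36058807373047, 64.99371337890625), 92.4285888671875)
[200.0, 197.0, 201.0, 205.0, 203.0, 200.0, 199.0, 200.0, 195.0, 200.0, 204.0, 202.0, 200.0, 200.0, 195.0, 156.0, 147.0, 168.0, 169.0, 164.0, 165.0, 167.0, 169.0, 175.0, 171.0, 168.0, 172.0, 172.0, 161.0, 142.0, 145.0, 185.0, 194.0, 179.0, 195.0, 205.0, 202.0, 200.0, 200.0, 197.0, 195.0, 203.0, 204.0, 201.0, 200.0]
```

View pics/unw.png

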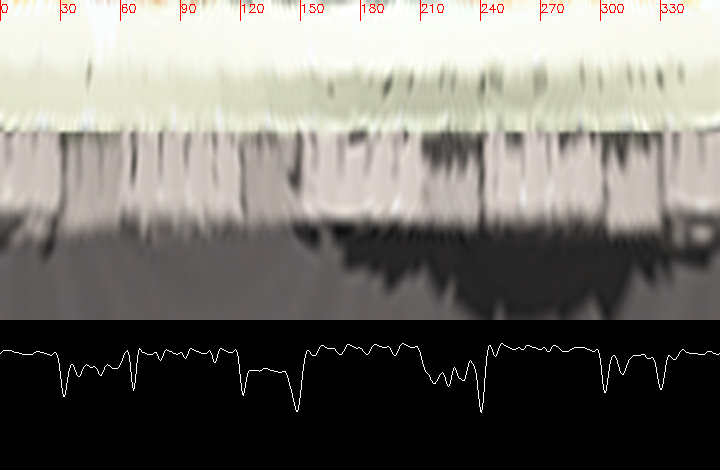

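Call:
arm_command --commands '[{"hand":6,"linear":[0,-1,-30],"rotation":[-8,0,0]},{"hand":6,"linear":[20,-2.4,-59],"rotation":[-16,0,0]},{"hand":6,"linear":[45,-2.4,-59],"rotation":[-23.3,0,0]},{"hand":6,"linear":[59,-2.4,-59],"rotation":[-23.3,0,0]},{"hand":6,"linear":[59,-2.4,-59],"rotation":[-23.3,0,0]},{"hand":6,"linear":[59,-2.4,-59],"rotation":[-23.3,0,0]}]'

```text
t: 6.12
position: [528.5, -187.2, 201.0]
tool_rot: [0.701, -0.092, 0.701, 0.094]
force: [0.0, 0.3, -0.5]
finger_gap: 10.7
```

```bash
cat > st.py <<'E'
from plant import env
from h import *
import sys
s=env.get_state(); print("t",s["t"],"p",np.round(s["position"],1),"F",np.round(s["force"],1),"M",np.round(s["moment"],2),round(s["finger_gap"],1),"J7",np.round(s["joints"][6],2))
go(s,[float(a) for a in sys.argv[1:4]],float(sys.argv[4]))
E
python3 st.py 527 -188.7 175 105
python3 - <<'E'
from plant import env
from h import *
s=env.get_state(); c=env.capture("wrist"); T=toolT(s)@c["tool_from_camera"]
cs=env.capture("scene")
a=c["color"][:,:,::-1]; b=cs["color"][75:175,130:260,::-1]
cv2.imwrite("pics/w3.png",np.hstack([cv2.resize(a,(400,300)),cv2.resize(b,(390,300),interpolation=cv2.INTER_CUBIC)]))
E
```

```text
t 6.125 p [ 528.5 -187.2  201. ] F [ 0.   0.3 -0.5] M [-0.01 -0.06  0.  ] 10.7 J7 2.05
lin [26.  -1.1 -1.9] rot [ 0.1  0.1 -0.2] jaw now 105.1 axis x [ 0.     0.004 -1.   ]
```

View pics/w3.png

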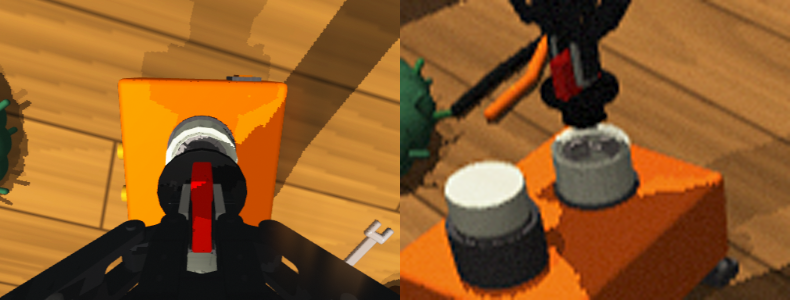

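The plug hangs upright just above the neck in both views. J7 rises with anticlockwise turning and is already at 2.05, so I'll turn 90° clockwise in the air (the lugs are four-fold) for headroom.

Call:
arm_command --commands '[{"hand":6,"linear":[0,-1.1,-1.9],"rotation":[10,0,0]},{"hand":6,"linear":[0,-1.1,-1.9],"rotation":[20,0,0]},{"hand":6,"linear":[0,-1.1,-1.9],"rotation":[30,0,0]},{"hand":6,"linear":[0,-1.1,-1.9],"rotation":[40,0,0]},{"hand":6,"linear":[0,-1.1,-1.9],"rotation":[50,0,0]},{"hand":6,"linear":[0,-1.1,-1.9],"rotation":[60,0,0]},{"hand":6,"linear":[0,-1.1,-1.9],"rotation":[70,0,0]},{"hand":6,"linear":[0,-1.1,-1.9],"rotation":[80,0,0]},{"hand":6,"linear":[0,-1.1,-1.9],"rotation":[90,0,0]},{"hand":6,"linear":[0,-1.1,-1.9],"rotation":[90,0,0]}]'

```text
t: 7.48
position: [527.5, -189.0, 201.9]
tool_rot: [0.562, 0.431, 0.562, -0.428]
force: [0.5, 0.3, -1.8]
finger_gap: 10.3
```

```bash
python3 st.py 527 -188.5 170 15
```

```text
t 7.475 p [ 527.5 -189.   201.9] F [ 0.5  0.3 -1.8] M [0.02 0.06 0.01] 10.3 J7 0.58
lin [31.9 -0.5 -0.6] rot [ 0.2 -0.1 -0.1] jaw now 15.2 axis x [ 0.002  0.003 -1.   ]
```

Call:
arm_command --commands '[{"hand":6,"linear":[8,-0.5,-0.6],"rotation":[0,0,0]},{"hand":6,"linear":[16,-0.5,-0.6],"rotation":[0,0,0]},{"hand":6,"linear":[22,-0.5,-0.6],"rotation":[0,0,0]},{"hand":6,"linear":[26,-0.5,-0.6],"rotation":[0,0,0]},{"hand":6,"linear":[29,-0.5,-0.6],"rotation":[0,0,0]},{"hand":6,"linear":[30,-0.5,-0.6],"rotation":[0,0,0]}]'

```text
t: 8.22
position: [526.9, -188.5, 171.7]
tool_rot: [0.562, 0.431, 0.562, -0.428]
force: [0.6, 0.3, -1.8]
finger_gap: 10.7
```

```bash
python3 st.py 527 -188.5 166 15
```

```text
t 8.225 p [ 526.9 -188.5  171.7] F [ 0.6  0.3 -1.8] M [-0.03  0.02  0.01] 10.7 J7 0.58
lin [5.7 0.1 0.1] rot [ 0.2 -0.2 -0.1] jaw now 15.2 axis x [ 0.002  0.003 -1.   ]
```

Call:
arm_command --commands '[{"hand":6,"linear":[1.5,0,0],"rotation":[0,0,0]},{"hand":6,"linear":[3,0,0],"rotation":[0,0,0]},{"hand":6,"linear":[4.5,0,0],"rotation":[0,0,0]},{"hand":6,"linear":[5.5,0,0],"rotation":[0,0,0]}]'

```text
t: 8.72
position: [526.9, -188.5, 166.1]
tool_rot: [0.562, 0.431, 0.562, -0.428]
force: [-0.3, -0.0, -1.4]
finger_gap: 10.8
```

```bash
python3 st.py 527 -188.5 163 15
```

```text
t 8.725 p [ 526.9 -188.5  166.1] F [-0.3 -0.  -1.4] M [ 0.01  0.03 -0.01] 10.8 J7 0.58
lin [3.1 0.1 0. ] rot [ 0.2 -0.1 -0.1] jaw now 15.2 axis x [ 0.002  0.003 -1.   ]
```

Call:
arm_command --commands '[{"hand":6,"linear":[1,0,0],"rotation":[0,0,0]},{"hand":6,"linear":[2,0,0],"rotation":[0,0,0]},{"hand":6,"linear":[3,0,0],"rotation":[0,0,0]},{"hand":6,"linear":[3.5,0,0],"rotation":[0,0,0]}]'

```text
t: 9.22
position: [527.1, -188.5, 163.3]
tool_rot: [0.562, 0.431, 0.562, -0.428]
force: [-2.6, 0.5, 7.4]
finger_gap: 10.5
```

```bash
python3 st.py 527 -188.5 163 15
```

```text
t 9.225 p [ 527.1 -188.5  163.3] F [-2.6  0.5  7.4] M [ 0.19  0.65 -0.05] 10.5 J7 0.58
lin [ 0.3 -0.1 -0. ] rot [ 0.2 -0.1 -0.2] jaw now 15.2 axis x [ 0.002  0.003 -1.   ]
```

Resting on the ledge tops at TCP z 163.3, where 163.2 was predicted, with 7 N. Now I back off anticlockwise under light pressure.

Call:
arm_command --commands '[{"hand":6,"linear":[0.7,0,0],"rotation":[-3,0,0]},{"hand":6,"linear":[0.7,0,0],"rotation":[-6,0,0]},{"hand":6,"linear":[0.7,0,0],"rotation":[-9,0,0]},{"hand":6,"linear":[0.7,0,0],"rotation":[-12,0,0]},{"hand":6,"linear":[0.7,0,0],"rotation":[-15,0,0]},{"hand":6,"linear":[0.7,0,0],"rotation":[-18,0,0]},{"hand":6,"linear":[0.7,0,0],"rotation":[-20,0,0]}]'

```text
t: 10.1
position: [527.1, -189.0, 163.2]
tool_rot: [0.628, 0.326, 0.628, -0.324]
force: [-2.5, -0.4, 4.7]
finger_gap: 10.4
```

```bash
python3 st.py 527 -188.5 163 45
```

```text
t 10.1 p [ 527.1 -189.   163.2] F [-2.5 -0.4  4.7] M [-0.22  0.54 -0.07] 10.4 J7 0.9
lin [ 0.2  0.2 -0.5] rot [-9.7 -0.  -0.2] jaw now 35.3 axis x [ 0.002  0.003 -1.   ]
```

Call:
arm_command --commands '[{"hand":6,"linear":[0.8,0,0],"rotation":[-2,0,0]},{"hand":6,"linear":[1.2,0,0],"rotation":[-4,0,0]},{"hand":6,"linear":[1.2,0,0],"rotation":[-6,0,0]},{"hand":6,"linear":[1.2,0,0],"rotation":[-7,0,0]}]'

```text
t: 10.6
position: [527.1, -188.8, 161.6]
tool_rot: [0.647, 0.287, 0.647, -0.284]
force: [-0.2, -0.4, -1.5]
finger_gap: 10.6
```

```bash
python3 st.py 527 -188.5 163 45
```

```text
t 10.6 p [ 527.1 -188.8  161.6] F [-0.2 -0.4 -1.5] M [-0.01 -0.05  0.01] 10.6 J7 1.02
lin [-1.4  0.2 -0.3] rot [-2.7 -0.  -0.2] jaw now 42.3 axis x [ 0.002  0.003 -1.   ]
```

The lugs have come off the ledges: the force is back to free hanging and z is 161.6. Following it down.

Call:
arm_command --commands '[{"hand":6,"linear":[1.5,0,0],"rotation":[-1,0,0]},{"hand":6,"linear":[3,0,0],"rotation":[-1,0,0]},{"hand":6,"linear":[4.5,0,0],"rotation":[-1,0,0]},{"hand":6,"linear":[5.5,0,0],"rotation":[-1,0,0]},{"hand":6,"linear":[6.2,0,0],"rotation":[-1,0,0]}]'

```text
t: 11.22
position: [527.1, -188.7, 155.5]
tool_rot: [0.65, 0.281, 0.649, -0.279]
force: [-1.2, 0.6, 3.4]
finger_gap: 10.6
```

```bash
python3 st.py 527 -188.5 155.2 45
```

```text
t 11.225 p [ 527.1 -188.7  155.5] F [-1.2  0.6  3.4] M [ 0.06  0.42 -0.  ] 10.6 J7 1.03
lin [ 0.3  0.1 -0.2] rot [-1.7 -0.  -0.2] jaw now 43.3 axis x [ 0.002  0.003 -1.   ]
```

Call:
arm_command --commands '[{"hand":6,"linear":[0.4,0,0],"rotation":[3,0,0]},{"hand":6,"linear":[0.7,0,0],"rotation":[6,0,0]},{"hand":6,"linear":[1.0,0,0],"rotation":[9,0,0]},{"hand":6,"linear":[1.3,0,0],"rotation":[12,0,0]},{"hand":6,"linear":[1.6,0,0],"rotation":[15,0,0]}]'

```text
t: 11.85
position: [527.3, -188.6, 154.2]
tool_rot: [0.607, 0.364, 0.607, -0.362]
force: [-0.3, 1.2, 0.5]
finger_gap: 10.1
```

```bash
python3 st.py 527 -188.5 155.2 45
```

```text
t 11.85 p [ 527.3 -188.6  154.2] F [-0.3  1.2  0.5] M [0.1  0.14 0.09] 10.1 J7 0.79
lin [-1.  -0.2 -0.2] rot [-16.7  -0.   -0.2] jaw now 28.3 axis x [ 0.003  0.003 -1.   ]
```

Sinking freely with almost no force. Continuing clockwise.

Call:
arm_command --commands '[{"hand":6,"linear":[0.4,0,0],"rotation":[3,0,0]},{"hand":6,"linear":[0.7,0,0],"rotation":[6,0,0]},{"hand":6,"linear":[1.0,0,0],"rotation":[9,0,0]},{"hand":6,"linear":[1.3,0,0],"rotation":[12,0,0]},{"hand":6,"linear":[1.6,0,0],"rotation":[15,0,0]}]'

```text
t: 12.48
position: [527.5, -188.4, 152.7]
tool_rot: [0.554, 0.441, 0.554, -0.438]
force: [-0.3, -0.6, -0.7]
finger_gap: 10.5
```

```bash
python3 st.py 527 -188.5 151.2 0
```

```text
t 12.475 p [ 527.5 -188.4  152.7] F [-0.3 -0.6 -0.7] M [0.05 0.03 0.03] 10.5 J7 0.55
lin [ 1.5 -0.5 -0. ] rot [13.2 -0.1 -0.2] jaw now 13.2 axis x [ 0.003  0.003 -1.   ]
```

Call:
arm_command --commands '[{"hand":6,"linear":[0.4,0,0],"rotation":[2,0,0]},{"hand":6,"linear":[0.7,0,0],"rotation":[4,0,0]},{"hand":6,"linear":[0.9,0,0],"rotation":[6,0,0]},{"hand":6,"linear":[1.1,0,0],"rotation":[8,0,0]},{"hand":6,"linear":[1.1,0,0],"rotation":[8,0,0]}]'

```text
t: 13.1
position: [527.9, -188.5, 151.9]
tool_rot: [0.522, 0.479, 0.522, -0.476]
force: [-0.4, -0.2, 2.1]
finger_gap: 10.9
```

```bash
python3 st.py 527 -188.5 151.2 0
```

```text
t 13.1 p [ 527.9 -188.5  151.9] F [-0.4 -0.2  2.1] M [ 0.06  0.03 -0.04] 10.9 J7 0.43
lin [ 0.7 -0.9 -0.1] rot [ 5.1 -0.1 -0.2] jaw now 5.1 axis x [ 0.004  0.003 -1.   ]
```

Call:
arm_command --commands '[{"hand":6,"linear":[0.4,-0.4,0],"rotation":[2,0,0]},{"hand":6,"linear":[0.6,-0.4,0],"rotation":[4,0,0]},{"hand":6,"linear":[0.7,-0.4,0],"rotation":[6,0,0]}]'

```text
t: 13.48
position: [527.6, -188.6, 151.3]
tool_rot: [0.496, 0.506, 0.495, -0.503]
force: [0.8, -0.4, 3.2]
finger_gap: 10.6
```

```bash
python3 st.py 527 -188.5 151.2 0
```

```text
t 13.475 p [ 527.6 -188.6  151.3] F [ 0.8 -0.4  3.2] M [-0.11 -0.02  0.01] 10.6 J7 0.33
lin [ 0.1 -0.7 -0.1] rot [-1.  -0.1 -0.2] jaw now -1.0 axis x [ 0.004  0.002 -1.   ]
```

Call:
arm_command --commands '[{"hand":6,"linear":[0.3,0,0],"rotation":[2,0,0]},{"hand":6,"linear":[0.4,0,0],"rotation":[4,0,0]}]'

```text
t: 13.72
position: [527.9, -188.5, 151.1]
tool_rot: [0.478, 0.523, 0.477, -0.52]
force: [1.4, 1.4, 4.9]
finger_gap: 10.3
```

```bash
python3 st.py 527 -188.5 151.2 0
```

```text
t 13.725 p [ 527.9 -188.5  151.1] F [1.4 1.4 4.9] M [0.03 0.21 0.26] 10.3 J7 0.26
lin [-0.1 -0.9  0. ] rot [-5.1 -0.1 -0.2] jaw now -5.1 axis x [ 0.004  0.002 -1.   ]
```

Call:
arm_command --commands '[{"hand":6,"linear":[0,0,0],"rotation":[1,0,0]},{"hand":6,"linear":[0,0,0],"rotation":[1,0,0]}]'

```text
t: 13.98
position: [527.9, -188.4, 151.1]
tool_rot: [0.473, 0.528, 0.472, -0.524]
force: [0.9, 0.9, 2.9]
finger_gap: 10.8
```

```bash
python3 st.py 527 -188.5 151.2 0
```

```text
t 13.975 p [ 527.9 -188.4  151.1] F [0.9 0.9 2.9] M [0.   0.17 0.2 ] 10.8 J7 0.25
lin [-0.1 -0.9  0.2] rot [-6.1 -0.1 -0.2] jaw now -6.1 axis x [ 0.004  0.002 -1.   ]
```

Call:
arm_command --commands '[{"hand":6,"linear":[0.1,0,0],"rotation":[1,0,0]},{"hand":6,"linear":[0.2,0,0],"rotation":[2,0,0]}]'

```text
t: 14.22
position: [527.9, -188.3, 151.1]
tool_rot: [0.464, 0.536, 0.463, -0.532]
force: [-0.4, 1.6, 6.4]
finger_gap: 10.6
```

```bash
python3 st.py 527 -188.5 151.2 0
```

```text
t 14.225 p [ 527.9 -188.3  151.1] F [-0.4  1.6  6.4] M [0.11 0.49 0.59] 10.6 J7 0.22
lin [-0.1 -0.9  0.4] rot [-8.1 -0.2 -0.2] jaw now -8.1 axis x [ 0.004  0.002 -1.   ]
```

Bound: 0.59 N m, right at the limit. I'll ease off the wind-up, then open.

Call:
arm_command --commands '[{"hand":6,"linear":[-0.1,0,0],"rotation":[-1,0,0]},{"hand":14,"linear":[-0.1,0,0],"rotation":[-1,0,0]},{"hand":30,"linear":[-0.1,0,0],"rotation":[-1,0,0]},{"hand":45,"linear":[-0.1,0,0],"rotation":[-1,0,0]},{"hand":45,"linear":[-0.1,0,0],"rotation":[-1,0,0]}]'

```text
t: 14.85
position: [527.7, -188.3, 151.1]
tool_rot: [0.468, 0.532, 0.468, -0.528]
force: [0.2, 0.6, -0.2]
finger_gap: 45.1
```

```bash
python3 st.py 527 -188.5 280 0
```

```text
t 14.85 p [ 527.7 -188.3  151.1] F [ 0.2  0.6 -0.2] M [-0.02  0.02 -0.04] 45.1 J7 0.23
lin [-1.289e+02 -3.000e-01 -1.000e-01] rot [-7.1 -0.2 -0.2] jaw now -7.1 axis x [ 0.004  0.002 -1.   ]
```

Call:
arm_command --commands '[{"hand":45,"linear":[-20,0,0],"rotation":[0,0,0]},{"hand":45,"linear":[-60,0,0],"rotation":[0,0,0]},{"hand":45,"linear":[-110,0,-30],"rotation":[0,0,0]},{"hand":45,"linear":[-130,0,-60],"rotation":[0,0,0]},{"hand":45,"linear":[-130,0,-60],"rotation":[0,0,0]},{"hand":45,"linear":[-130,0,-60],"rotation":[0,0,0]}]'

```text
t: 15.6
position: [534.2, -129.6, 280.8]
tool_rot: [0.468, 0.531, 0.468, -0.529]
force: [0.6, -0.3, -1.0]
finger_gap: 44.7
```

```bash
python3 st.py 527 -188.5 280 0; python3 - <<'E'
from plant import env
from h import *
s=env.get_state(); c=env.capture("wrist"); cs=env.capture("scene"); ct=env.capture("top")
T=toolT(s)@c["tool_from_camera"]
b=cs["color"][75:175,130:260,::-1]
cv2.imwrite("pics/w4.png",np.hstack([cv2.resize(c["color"][:,:,::-1],(400,300)),cv2.resize(b,(390,300),interpolation=cv2.INTER_CUBIC)]))
for n,c0,r in (("scene",cs,(230,180,420,320)),("top",ct,(130,100,285,280))):
    o=np.load(f"pics/{n}.npz")["color"].astype(int); x0,y0,x1,y1=r
    d=(np.abs(o-c0["color"]).max(2)>60)[y0:y1,x0:x1].astype(np.uint8); d=cv2.morphologyEx(d,cv2.MORPH_OPEN,np.ones((3,3)))
    print(n,[tuple(np.array(cv2.boundingRect(k))+[x0,y0,0,0]) for k in blobs(d,10)])
E
```

```text
t 15.6 p [ 534.2 -129.6  280.8] F [ 0.6 -0.3 -1. ] M [ 0.04  0.02 -0.02] 44.7 J7 0.09
lin [ 0.6  0.2 59.3] rot [-7.1 -0.1 -0.2] jaw now -7.1 axis x [ 0.003  0.002 -1.   ]
scene [(np.int64(287), np.int64(232), np.int64(29), np.int64(38)), (np.int64(230), np.int64(210), np.int64(11), np.int64(13)), (np.int64(394), np.int64(180), np.int64(26), np.int64(35)), (np.int64(283), np.int64(180), np.int64(33), np.int64(11)), (np.int64(230), np.int64(180), np.int64(66), np.int64(36))]
top [(np.int64(273), np.int64(268), np.int64(12), np.int64(12)), (np.int64(278), np.int64(243), np.int64(7), np.int64(22)), (np.int64(201), np.int64(181), np.int64(28), np.int64(29))]
```

View pics/w4.png

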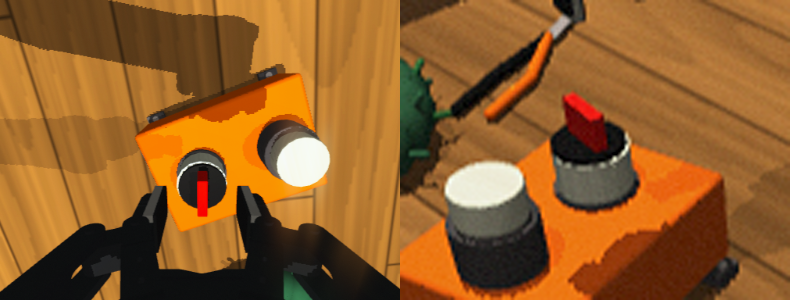

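The plug sits upright with its flange flush on the rim. The only changes around the bystanders are the missing plug and moving shadows. Handing in.

```bash
python3 -c "
from plant import env
print(env.job_done())"
```

```text
the job is handed in; nothing more can be done
None
```

The larger black plug is screwed home in the filler neck. The job is handed in after about 16 s of robot time, with the gripper open and clear of everything.

- **Seating:** I set the lugs on the ledge tops with about 7 N and backed off anticlockwise about 27°. The plug then dropped about 7.7 mm into the thread start. I ran it in clockwise about 51° (0.9 rad) until it bound.
- **Last checks:** The tool stood at 151.1 mm with the plug home, against 151.2 mm expected. The final pictures show the flange flat on the rim and the plug upright. Comparing before and after pictures, the candle, tin, wrench and look-alikes had not moved; only the plug and some shadows changed.
- **One check was off:** The final tightening step went further than intended. The torque read 0.59 N m, above the 0.3 N m stopping point and just under the 0.6 N m limit. I eased back 1° straight away and let go. Readings come only at the end of each move, so a brief higher peak can't be ruled out. The highest force I read between plug and tank was about 7 N, against the 90 N limit.

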